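# Close the quick clamp of a flower press

### The job

Close the quick clamp of the flower press on the desk: push the dark steel clamp bar round over the pack until its hooked end is fully home on the catch post, and only then push the red cam lever all the way down so that the rubber foot clamps the pack, and take the hand away. Only push with the fingers: pick nothing up, do not shift the pack, and leave everything else on the desk where it is.

Things in the scene. Friction and masses are not known exactly. Their poses are not given: they have to be found in the camera images.
- bar_pivot (a point): Point on the clamp bar's vertical axis (left post), 106 mm above the desk. Axes of the press, fixed on the desk: z up, y from catch post to pivot post, x away from the robot. Wooden base 260 (x) by 300 (y) by 18 mm, two 22 mm steel posts 230 mm apart on its middle line; the pivot post's cap nut reaches 120 mm above the desk.
- catch (a point): Point on the axis of the catch post (right post), 106 mm above the desk, 230 mm from bar_pivot along -y of the press; the post's 26 mm head reaches 122 mm above the desk. The bar's hooked end comes round this post when home.
- clamp_bar (a joint): Bar angle about bar_pivot: 0 = home over the pack, along the press's -y (dead stop); grows towards the robot's side to 1.6 rad; starts 0.7 to 1.3. At angle q it points along (-sin q, -cos q) in press x, y; closing moves it along (cos q, -sin q). Bar 30 mm wide, 251 mm from axis to end, underside 100, top 112 mm above the desk. About 1 N at bar_push turns it; stays where left.
- bar_push (a point): Point on the bar's trailing side face (the one to push to close it), half-way up, 160 mm from the pivot axis. Axes turn with the bar: +x is the closing direction, y points to the pivot. The lever's fork stands on the bar 115 mm from the pivot axis (24 mm along the bar, 32 mm wide, top 142 mm above the desk); from the fork to the hook the bar is bare.
- cam_axis (a point): Centre of the cam lever's hinge pin in the fork on the bar, 115 mm from the pivot axis and 130 mm above the desk; axes turn with the bar (y along the bar towards the pivot, z up). The pin lies along x.
- cam_lever (a joint): Angle of the cam lever: 0 = fully raised (60 degrees above level, leaning towards the pivot), 1.05 rad = fully down (level, lying along the bar towards the pivot; dead stop). So it stands 1.05 minus this value above level. Starts at 0 to 0.2. It stays where it is left; pushing it down takes about 4 to 6 N at lever_tip.
- lever_tip (a point): Point on the upper face of the lever's red grip, 75 mm from the hinge pin along the lever and 6 mm above its centre line; axes turn with the lever. The red grip is 46 mm long, 24 mm wide, 12 mm thick and ends 96 mm from the pin.
- press_foot: Round black rubber foot, 44 mm across, on a plunger under the bar, below cam_axis; 71 mm above the desk with the lever raised. The cam drives it 6 mm down as the lever goes down, and a spring in it then bears on the pack with about 20 N. Its origin lies on the plunger axis, 29 mm above the foot's face.
- pack: The pack to be clamped, loose on the base between the posts: two plywood boards with card between, 150 mm (x) by 170 mm (y) by 50 mm high, with a 50 mm aluminium plate in the middle of its top, 68 mm above the desk. Origin: centre of its underside, 18 mm above the desk. About 0.8 kg.
- pencil: Yellow pencil, 188 mm long, 7 mm thick, lying along y on the near edge strip of the press base, beside the pack. Origin: under its middle.
- magnifier: Hand lens lying on the desk: 62 mm steel ring with a 85 mm black handle towards its -x, 13 mm high. Origin: underside, centre of the lens.
- seed_jar: Glass jar, 52 mm across, 75 mm high, standing right of the press. Origin: centre of its underside.
- glue_bottle: White bottle with orange cap, 42 mm across, 105 mm high, standing right of the press, nearer the robot than the jar. Origin: centre of its underside.
- mug: Blue mug, 80 mm across, 92 mm high, standing left of the work. Origin: centre of its underside.
- mouse: Black computer mouse, 100 by 60 by 31 mm, left of the press. Origin: centre of its underside.
- field_book: Green notebook, 150 by 210 by 18 mm, lying right of the work. Origin: centre of its underside.
Things that resemble listed ones, but are neither listed nor needed, are in the scene too. Leave any orange or yellow look-alike of the pack alone.

How it is judged:
On the way, in this order (a step that is already met when the one before it is completed fails the run):
1. the clamp bar is home on the catch post with the cam lever still up (value of joint clamp_bar below 0.04 rad and value of joint cam_lever below 0.45 rad), for 0.2 s.
2. the cam lever is fully down (value of joint cam_lever above 0.97 rad and value of joint clamp_bar below 0.04 rad), for 0.2 s.
At the end, for the whole second after the job is handed in: The clamp bar is home (within 0.04 rad), the cam lever is down (past 0.97 of its 1.05 rad), the rubber foot presses on the pack with more than 6 N within 25 mm of the pack's middle, and all is at rest (all of step 2 and contact force between press_foot and pack above 6 N and horizontal distance between press_foot and pack below 0.025 m and linear speed of pack below 0.02 m/s); the robot touches nothing.
It fails at once if the cam lever is pushed down (past 0.45 rad) while the bar is not home (value of joint cam_lever above 0.45 rad and value of joint clamp_bar above 0.08 rad).
It fails at once if the pack is shifted by more than 12 mm, lifted or tipped (distance of pack from where it was at the start of the episode above 0.012 m or height (world z) of pack above 0.025 m or angle between pack's own z axis and vertical above 0.1 rad).
It fails at once if something else on the desk is moved by more than 20 mm (distance of any of pencil, magnifier, seed_jar, glue_bottle, mug, mouse, field_book from where it was at the start of the episode above 0.02 m).
It also fails if it takes over 48 s, if anything falls off the work surface, if the arm or the gripper's body presses on something with over 40 N, if the wrist force passes 120 N, or if a joint passes its speed limit or range.

### The arm

A 6-joint arm with a two-finger parallel gripper is mounted at the origin on the work surface. World frame = base frame: x ahead of the robot, y to its left, z up, the work surface at z = 0. Lengths are in m, angles in rad, forces in N, time in s.
With the tool pointing down it reaches from about 0.325 to 0.9 m from the base axis. Payload 6.1 kg.
Tool frame: the origin (TCP) lies at the very end of the fingers, on their centre line; the grasp point (between the pads) lies 19 mm behind it; x points along the fingers, y is the direction in which the jaws open and shut, and the axes are right-handed (so a half turn about x gives the same grasp; the last joint's range is limited). The gripper opens to 85 mm and grips with 20 to 120 N. Pads are 22 mm wide; open, the fingers measure 114 mm over their backs; the gripper's body (76 mm by 85 mm) begins 54 mm behind the grasp point. The pads swing forward as they close: fully open they stand 13 mm farther back than shut.
Start: joints at [1.219, 0.22, 1.526, -0, 1.395, -0.126], TCP at [0.14, 0.609, 0.231] pointing down, gripper open.
Joint ranges: [-2.98, 2.98], [-0.91, 2.08], [0.09, 2.57], [-1.24, 4.39], [0.2, 2.65], [-2.68, 2.68]. Speed limits (rad/s): [2.57, 2.57, 3.01, 3.14, 3.14, 3.14].

### API

Orientations are given as [roll, pitch, yaw] about the fixed x, y, z axes, in that order (R = Rz(yaw) Ry(pitch) Rx(roll)).
In Python, from station import env, cams, job gives the robot as it stands.
- The arm moves only by the tool step_arm, never from a script. Its argument "targets" is a list of rows, each a list of 7 numbers: the shift along the tool's x, y, z in cm, then the turn, a rotation vector about the tool's x, y, z in units of 6 degrees (1.0 is 6 degrees), then the gripper command: -1 is fully open, 1 is shut, values between are in proportion. In form: [[dx, dy, dz, ax, ay, az, hand], ...]. A call has 1 to 20 rows; each row is the pose to reach, as a shift and turn from the pose measured when the call began, along the tool's axes at that moment; what a row does not reach only later rows make up. A row lasts 1/10 s, in which the tool goes at most 50 mm and 8.59 degrees, less where a joint would pass 70% of its speed; a pose out of reach is approached as far as the arm can. A call with a gripper value outside its range is refused whole. The fingers move at their own pace and stop on an object; "grip_force" is the grip in N (left out, the last holds). Time passes only in rows, so rows that repeat a pose let the fingers close. It gives the time, the measured TCP pose, the force and the opening at its end, in the units of the state.
- env.sense(): the state, without advancing time (a new reading comes with each control period).
- cams.grab_frame(name): name is "scene" or "top" or "wrist"; returns a dict with "pixels" (480x640x3 uint8, red, green, blue), "intrinsics" (3x3 intrinsics, pixels), "cam_to_world" (4x4, takes a point from camera to world coordinates). Camera axes: x right, y up, looking along -z (the intrinsics and any distortion apply to the point x, -y, -z); pixel columns grow to the right and rows downward; lengths in m; the calibration is good to about 2 mm. A picture is of the moment at which its call begins. There is no depth.
- job.hand_in(): hands the job in, once; it reports no verdict.
The state is a dict: "t": time; "qpos": joint angles; "dq": joint speeds; "joint_efforts": joint torques, N m; "tool_pos": TCP position; "tool_rot": TCP orientation; "ft_force": force on the tool from outside, world axes, zero at the start; "ft_torque": the same for the moment, N m; "opening": opening from 0.0 (shut) to 1.0 (fully open).
Only numpy, scipy, OpenCV 4.12 (cv2) and the standard library are available. Lean on these libraries where they do the work, as an engineer would, in place of code of your own. Each camera call takes 0.05 s, during which the arm holds its last target.

## Working session

There is one attempt and no reset: what is moved stays moved. The work goes in short steps, Python scripts to look and compute and a tool call to move; the robot and the scene stay as the last step left them, time stands still between calls to the robot, and variables do not carry over. Pictures are saved under pics/ and viewed, and the job is handed in when it is done.

Besides the shell and the picture viewer there is one more tool, called after "Request:" as name(argument=value, ...) on one line, values as JSON. step_arm: Moves the arm, as the interface text tells. Its arguments: {"type":"object","properties":{"targets":{"type":"array","items":{"type":"array","items":{"type":"number"}}},"grip_force":{"type":"number"}},"required":["targets"]}

```bash
mkdir -p pics; ls
python3 - <<'E'
from station import env,cams,job
import cv2,json,numpy as np
s=env.sense();print({k:np.round(v,3).tolist() for k,v in s.items()})
for n in ["scene","top","wrist"]:
    f=cams.grab_frame(n);cv2.imwrite(f"pics/{n}0.png",cv2.cvtColor(f["pixels"],cv2.COLOR_RGB2BGR))
    print(n,np.round(f["intrinsics"],2).tolist(),np.round(f["cam_to_world"],4).tolist(),[k for k in f])
E
```

```text
pics
{'t': 0.0, 'qpos': [1.219, 0.221, 1.528, -0.0, 1.395, -0.126], 'dq': [0.001, -0.001, -0.0, -0.0, 0.001, -0.001], 'joint_efforts': [0.001, -49.689, -38.94, -0.0, 0.011, 0.0], 'tool_pos': [0.14, 0.609, 0.23], 'tool_rot': [-1.694, 1.569, -1.92], 'ft_force': [-1.636, 0.256, -0.435], 'ft_torque': [0.012, -0.086, 0.011], 'opening': 1.0}
scene [[472.88, 0.0, 315.74], [0.0, 472.88, 239.02], [0.0, 0.0, 1.0]] [[0.8727, -0.3596, 0.3303, 0.8004], [0.4882, 0.6538, -0.5781, -0.6704], [-0.0081, 0.6658, 0.7461, 0.8888], [0.0, 0.0, 0.0, 1.0]] ['pixels', 'intrinsics', 'cam_to_world']
top [[463.2, 0.0, 311.36], [0.0, 463.2, 228.86], [0.0, 0.0, 1.0]] [[-0.0259, 0.9811, -0.1916, 0.2605], [-0.9997, -0.0255, 0.0045, -0.0805], [-0.0005, 0.1916, 0.9815, 1.302], [0.0, 0.0, 0.0, 1.0]] ['pixels', 'intrinsics', 'cam_to_world']
wrist [[358.98, 0.0, 319.49], [0.0, 358.98, 236.02], [0.0, 0.0, 1.0]] [[0.2243, -0.9334, -0.2801, 0.0681], [0.9745, 0.214, 0.0673, 0.6251], [-0.0028, -0.288, 0.9576, 0.3719], [0.0, 0.0, 0.0, 1.0]] ['pixels', 'intrinsics', 'cam_to_world']
```

View pics/scene0.png

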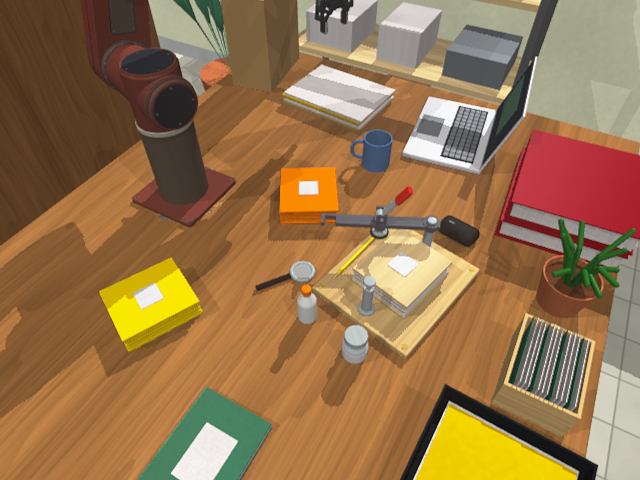

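View pics/top0.png

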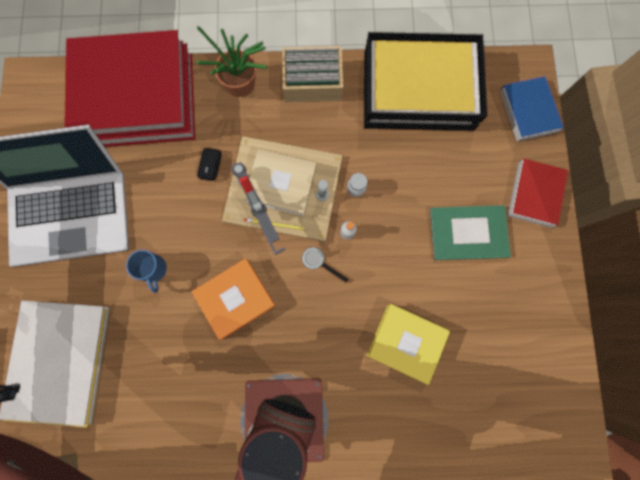

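View pics/wrist0.png

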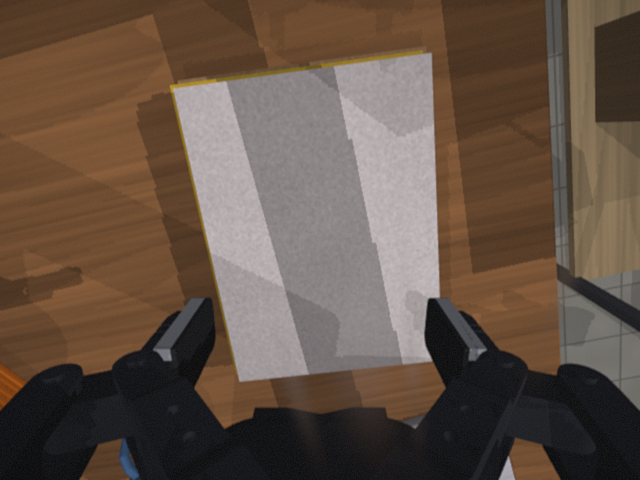

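Run:
```python
import cv2
a=cv2.imread("pics/top0.png")[120:260,190:390];cv2.imwrite("pics/topz.png",cv2.resize(a,None,fx=4,fy=4,interpolation=cv2.INTER_CUBIC))
a=cv2.imread("pics/scene0.png")[170:370,290:490];cv2.imwrite("pics/scenez.png",cv2.resize(a,(600,600),interpolation=cv2.INTER_CUBIC))
```

```text
(no output)
```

View pics/topz.png

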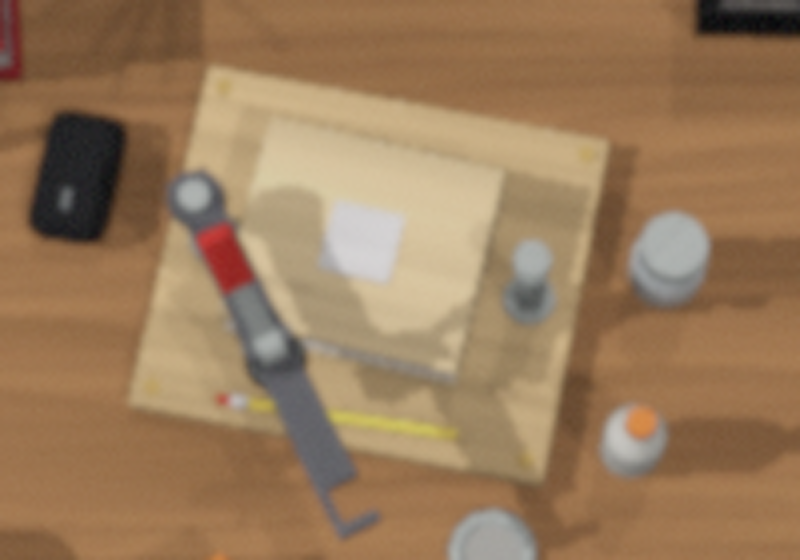

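View pics/scenez.png

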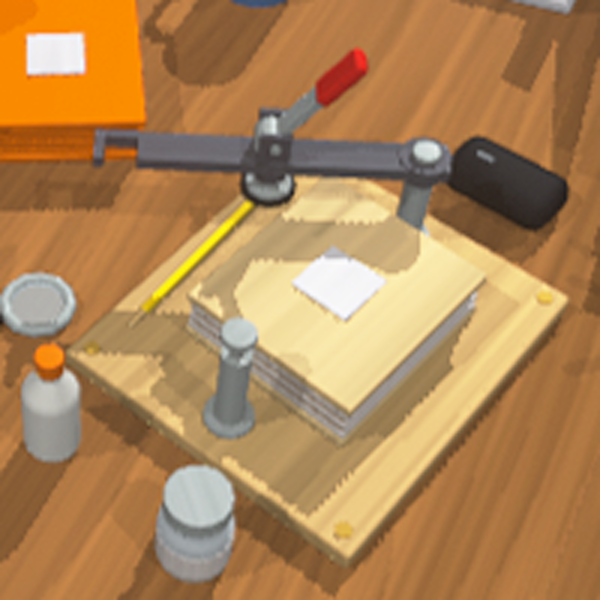

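```bash
cat > h.py <<'E'
import numpy as np
T=dict(K=[463.2,311.36,228.86])
from station import env,cams,job
import cv2
def ray(f,u,v):
    K=f["intrinsics"];M=f["cam_to_world"]
    d=np.array([(u-K[0,2])/K[0,0],-(v-K[1,2])/K[1,1],-1.]);return M[:3,3],M[:3,:3]@d
def atz(f,u,v,z):
    o,d=ray(f,u,v);return o+d*(z-o[2])/d[2]
def proj(f,p):
    K=f["intrinsics"];M=f["cam_to_world"];c=M[:3,:3].T@(np.array(p)-M[:3,3]);c=c/-c[2]
    return np.array([K[0,0]*c[0]+K[0,2],-K[1,1]*c[1]+K[1,2]])
E
python3 - <<'E'
from h import *
f=cams.grab_frame("top");g=cams.grab_frame("scene")
tz=lambda u,v,z:atz(f,190+u/4-.375,120+v/4-.375,z)
sz=lambda u,v,z:atz(g,290+u/3-.33,170+v/3-.33,z)
P=tz(194,194,.12);C=tz(533,255,.122)
print("P",P,"C",C,np.linalg.norm((P-C)[:2]),"yaw",np.degrees(np.arctan2(*(P-C)[[1,0]])))
print("scene P",sz(427,152,.12),"C",sz(240,330,.122))
c=np.array([tz(*a,.018) for a in[(208,66),(609,142),(545,482),(131,406)]]);print(c,c.mean(0))
for i in range(4):print(np.linalg.norm(c[i]-c[(i+1)%4]))
cs=np.array([sz(*a,.018) for a in[(335,183),(568,298),(347,560),(68,350)]]);print(cs)
print("pack top plate",tz(363,242,.068),sz(337,282,.068))
for a in[(340,480),(303,480),(355,470),(345,535),(380,518)]:
    q=tz(*a,.112);print(a,q,np.linalg.norm((q-P)[:2]))
print("foot ",tz(270,345,.142))
E
```

```text
P [0.66136431 0.10512888 0.12      ] C [ 0.61261989 -0.11957905  0.122     ] 0.22993406835391708 yaw 77.76082456093908
scene P [0.66203761 0.1006934  0.12      ] C [ 0.60988516 -0.11973429  0.122     ]
[[ 0.79408898  0.11129364  0.018     ]
 [ 0.72771026 -0.1810085   0.018     ]
 [ 0.47780324 -0.12636638  0.018     ]
 [ 0.54000296  0.16508462  0.018     ]] [ 0.63490136 -0.00774916  0.018     ]
0.2997443535446462
0.25581102204265965
0.2980142482440414
0.2597174881431917
[[ 0.58898821  0.13198459  0.018     ]
 [ 0.7936148   0.1058134   0.018     ]
 [ 0.72817295 -0.18540408  0.018     ]
 [ 0.47833966 -0.12480686  0.018     ]]
pack top plate [ 0.64115616 -0.00391341  0.068     ] [ 0.64058235 -0.00616618  0.068     ]
(340, 480) [0.4666877  0.01044838 0.112     ] 0.21647951731781603
(303, 480) [0.46731456 0.03454504 0.112     ] 0.20648822084078422
(355, 470) [0.47304814 0.00059835 0.112     ] 0.21538248067970373
(345, 535) [0.43046842 0.00759858 0.112     ] 0.25064930337766544
(380, 518) [ 0.44100254 -0.01522972  0.112     ] 0.2510886328271667
foot  [0.55087102 0.05228617 0.142     ]
```

```bash
cat >> h.py <<'E'
from scipy.spatial.transform import Rotation as Ro
P=np.array([.6615,.1035]);C=np.array([.612,-.1205])
Y=(P-C)/np.linalg.norm(P-C);X=np.array([Y[1],-Y[0]])
def bar(q):
    b=-np.sin(q)*X-np.cos(q)*Y; c=np.cos(q)*X-np.sin(q)*Y
    return b,c
def Rdown(ydir):
    x=np.array([0,0,-1.]);y=np.array([ydir[0],ydir[1],0]);y/=np.linalg.norm(y)
    return Ro.from_matrix(np.c_[x,y,np.cross(x,y)])
def rows(targets,R_keep=False):
    s=env.sense();R0=Ro.from_euler('xyz',s["tool_rot"]);p0=np.array(s["tool_pos"]);out=[]
    for p,R in targets:
        d=R0.inv().apply(np.array(p)-p0)*100;w=(R0.inv()*R).as_rotvec()/np.radians(6)
        out.append(np.r_[d,w])
    return np.array(out)
E
python3 - <<'E'
from h import *
s=env.sense();R0=Ro.from_euler('xyz',s["tool_rot"]);print(R0.as_matrix().round(3))
print("X",X,"Y",Y)
f=cams.grab_frame("top")
q=.92;b,c=bar(q);print("b,c",b,c)
p=P+.185*b-.046*c;print(p,proj(f,[*p,.09]))
print("mug",atz(f,143,265,.092),"orange",[atz(f,*a,.06) for a in[(193,296),(245,262),(273,305)]],"jar",atz(f,357,184,.075))
for sg in(1,-1):
    print(rows([([*p,.231],Rdown(sg*b))]).round(2))
E
```

```text
[[-0.     0.224  0.975]
 [-0.001  0.975 -0.224]
 [-1.    -0.001 -0.   ]]
X [ 0.9764428  -0.21577642] Y [0.21577642 0.9764428 ]
b,c [-0.90758118 -0.41987666] [ 0.41987666 -0.90758118]
[0.47428316 0.06757155] [253.72740126 238.755909  ]
mug [0.41164065 0.35772201 0.092     ] orange [array([0.32939989, 0.23286931, 0.06      ]), array([0.41662086, 0.09487899, 0.06      ]), array([0.30027663, 0.02060745, 0.06      ])] jar [ 0.62241361 -0.21491845  0.075     ]
[[ 2.000e-02 -4.528e+01  4.471e+01 -2.129e+01 -1.000e-02  0.000e+00]]
[[ 2.000e-02 -4.528e+01  4.471e+01  8.710e+00  0.000e+00  1.000e-02]]
```

Request:
step_arm(targets=[[0,-3,3,0.6,0,0,1],[0,-6,6,1.2,0,0,1],[0,-9,9,1.8,0,0,1],[0,-12,12,2.4,0,0,1],[0,-15,15,3,0,0,1],[0,-18,18,3.6,0,0,1],[0,-21,21,4.2,0,0,1],[0,-24,24,4.8,0,0,1],[0,-27,27,5.4,0,0,1],[0,-30,30,6,0,0,1],[0,-33,33,6.6,0,0,1],[0,-36,36,7.2,0,0,1],[0,-39,39,7.8,0,0,1],[0,-42,42,8.4,0,0,1],[0,-44,44,8.7,0,0,1],[0,-45.3,44.7,8.7,0,0,1],[0,-45.3,44.7,8.7,0,0,1],[0,-45.3,44.7,8.7,0,0,1]])

```text
t: 2.1
tool_pos: [0.4739, 0.0675, 0.2311]
tool_rot: [-1.662, 1.57, -2.8]
ft_force: [0.0, 0.6, 0.3]
opening: -0.002
```

```bash
cat > snap.py <<'E'
import sys
from h import *
tag=sys.argv[1]
s=env.sense();print({k:np.round(s[k],3).tolist() for k in("t","qpos","tool_pos","ft_force","opening")})
f=cams.grab_frame("top")["pixels"][120:270,180:380];g=cams.grab_frame("scene")["pixels"][120:320,270:510]
a=cv2.resize(f,(533,400),interpolation=cv2.INTER_CUBIC);b=cv2.resize(g,(480,400),interpolation=cv2.INTER_CUBIC)
im=np.hstack([cv2.resize(a,(400,300)),cv2.resize(b,(400,333))[:300]]) 
cv2.imwrite(f"pics/{tag}.png",cv2.cvtColor(np.vstack([im]),cv2.COLOR_RGB2BGR))
w=cams.grab_frame("wrist")["pixels"];cv2.imwrite(f"pics/{tag}_w.png",cv2.cvtColor(w,cv2.COLOR_RGB2BGR))
E
python3 snap.py a1
```

```text
{'t': 2.1, 'qpos': [-0.023, -0.136, 1.895, -0.0, 1.383, -0.456], 'tool_pos': [0.474, 0.067, 0.231], 'ft_force': [0.044, 0.638, 0.303], 'opening': -0.002}
```

View pics/a1.png

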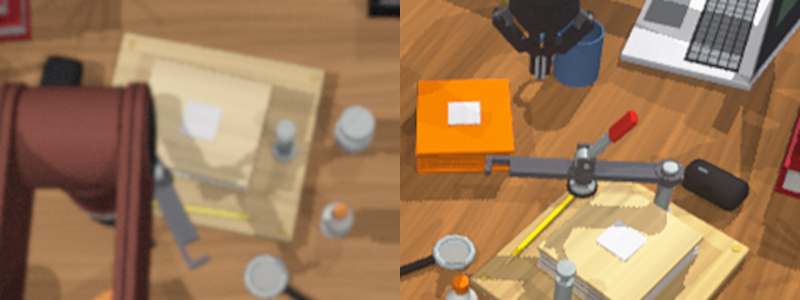

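View pics/a1_w.png

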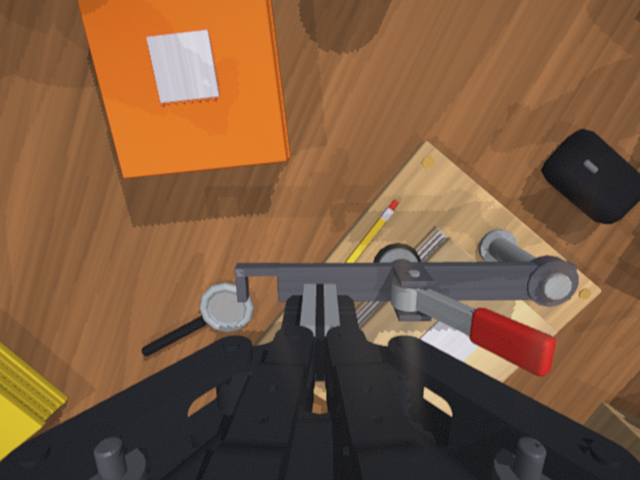

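Request:
step_arm(targets=[[3,0,0,0,0,0,1],[6,0,0,0,0,0,1],[9,0,0,0,0,0,1],[12,0,0,0,0,0,1],[13.9,0,0,0,0,0,1],[13.9,0,0,0,0,0,1]])

```text
t: 2.85
tool_pos: [0.4708, 0.0692, 0.0893]
tool_rot: [-1.985, 1.564, -3.119]
ft_force: [-0.6, 0.7, -0.2]
opening: 0.003
```

```bash
python3 snap.py a2
python3 - <<'E'
from h import *
T=[]
for q in np.arange(.98,.38,-.035):
    b,c=bar(q);T.append(([*(P+.185*b-.026*c),.092],Rdown(-b)))
print(rows(T).round(2).tolist())
E
```

```text
{'t': 2.85, 'qpos': [-0.02, 0.024, 2.027, -0.0, 1.097, -0.456], 'tool_pos': [0.471, 0.069, 0.089], 'ft_force': [-0.607, 0.707, -0.158], 'opening': 0.003}
[[0.15, 0.12, 0.99, 0.6, 0.01, -0.01], [0.15, -0.0, 1.63, 0.27, 0.01, -0.01], [0.15, -0.1, 2.28, -0.07, 0.01, -0.01], [0.15, -0.17, 2.93, -0.4, 0.01, -0.01], [0.15, -0.23, 3.58, -0.74, 0.01, -0.01], [0.15, -0.26, 4.24, -1.07, 0.01, -0.01], [0.15, -0.26, 4.89, -1.4, 0.01, -0.01], [0.15, -0.25, 5.54, -1.74, 0.01, -0.01], [0.15, -0.21, 6.2, -2.07, 0.01, -0.01], [0.15, -0.15, 6.85, -2.41, 0.01, -0.01], [0.15, -0.06, 7.49, -2.74, 0.01, -0.01], [0.15, 0.05, 8.14, -3.08, 0.01, -0.01], [0.16, 0.18, 8.78, -3.41, 0.01, -0.01], [0.16, 0.33, 9.42, -3.74, 0.01, -0.01], [0.16, 0.5, 10.05, -4.08, 0.01, -0.01], [0.16, 0.7, 10.67, -4.41, 0.01, -0.01], [0.16, 0.92, 11.29, -4.75, 0.01, -0.01], [0.16, 1.16, 11.9, -5.08, 0.01, -0.01]]
```

View pics/a2.png

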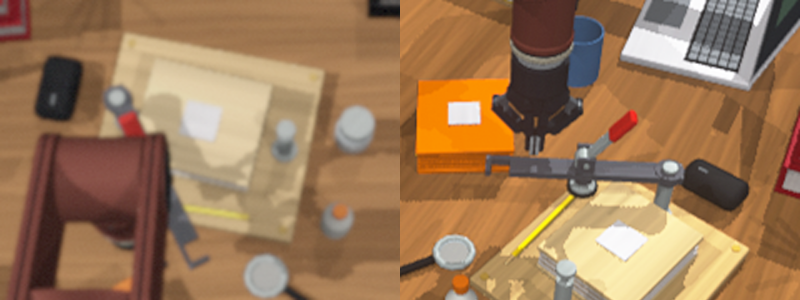

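View pics/a2_w.png

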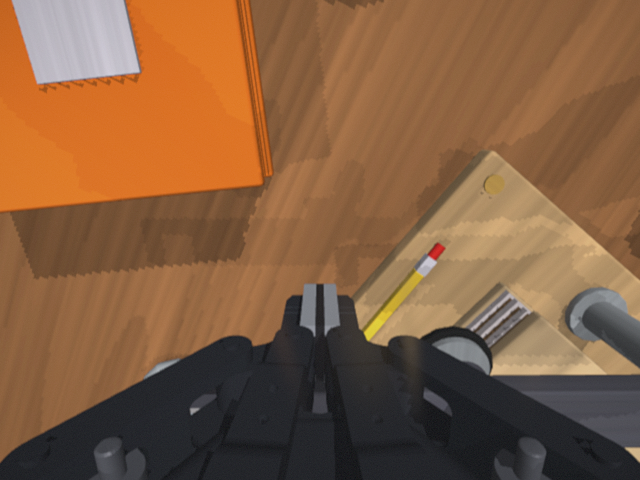

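Request:
step_arm(targets=[[0.1,0.1,1,0.6,0,0,1],[0.1,0,1.6,0.3,0,0,1],[0.1,-0.1,2.3,0,0,0,1],[0.1,-0.2,2.9,-0.4,0,0,1],[0.1,-0.2,3.6,-0.7,0,0,1],[0.1,-0.3,4.2,-1.1,0,0,1],[0.1,-0.3,4.9,-1.4,0,0,1],[0.1,-0.25,5.5,-1.7,0,0,1],[0.1,-0.2,6.2,-2.1,0,0,1],[0.1,-0.15,6.9,-2.4,0,0,1],[0.1,0,7.5,-2.7,0,0,1],[0.1,0,8.1,-3.1,0,0,1],[0.1,0.2,8.8,-3.4,0,0,1],[0.1,0.3,9.4,-3.7,0,0,1],[0.1,0.5,10,-4.1,0,0,1],[0.1,0.7,10.7,-4.4,0,0,1],[0.1,0.9,11.3,-4.7,0,0,1],[0.1,1.2,11.9,-5.1,0,0,1]])

```text
t: 4.8
tool_pos: [0.5369, -0.0343, 0.0946]
tool_rot: [0.384, 1.567, -0.215]
ft_force: [-1.7, -0.6, -0.7]
opening: -0.001
```

```bash
python3 snap.py a3
python3 - <<'E'
from h import *
T=[]
for q in np.arange(.36,-.02,-.03):
    b,c=bar(q);T.append(([*(P+.185*b-.026*c),.09],Rdown(-b)))
print(rows(T).round(2).tolist())
E
```

```text
{'t': 4.8, 'qpos': [-0.21, 0.153, 1.876, -0.0, 1.108, -1.182], 'tool_pos': [0.537, -0.034, 0.095], 'ft_force': [-1.746, -0.645, -0.677], 'opening': -0.001}
[[0.43, -0.15, 0.31, -0.23, 0.04, -0.02], [0.43, -0.21, 0.87, -0.52, 0.04, -0.02], [0.44, -0.24, 1.43, -0.8, 0.04, -0.02], [0.44, -0.27, 1.99, -1.09, 0.04, -0.01], [0.44, -0.27, 2.55, -1.38, 0.04, -0.01], [0.44, -0.26, 3.11, -1.66, 0.04, -0.01], [0.45, -0.23, 3.67, -1.95, 0.04, -0.01], [0.45, -0.19, 4.23, -2.24, 0.04, -0.01], [0.45, -0.13, 4.79, -2.52, 0.04, -0.01], [0.45, -0.05, 5.34, -2.81, 0.04, -0.01], [0.46, 0.04, 5.89, -3.1, 0.04, -0.01], [0.46, 0.15, 6.44, -3.38, 0.04, -0.01], [0.46, 0.28, 6.99, -3.67, 0.04, -0.01]]
```

View pics/a3.png

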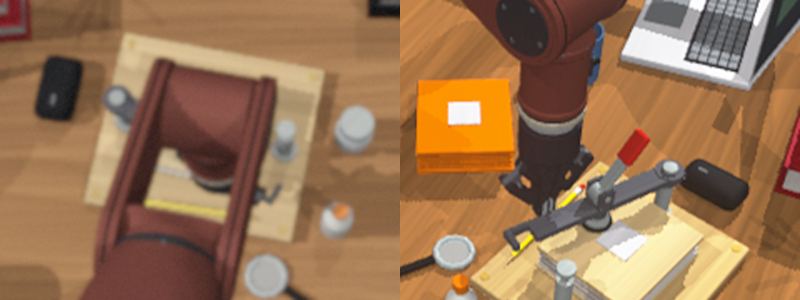

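View pics/a3_w.png

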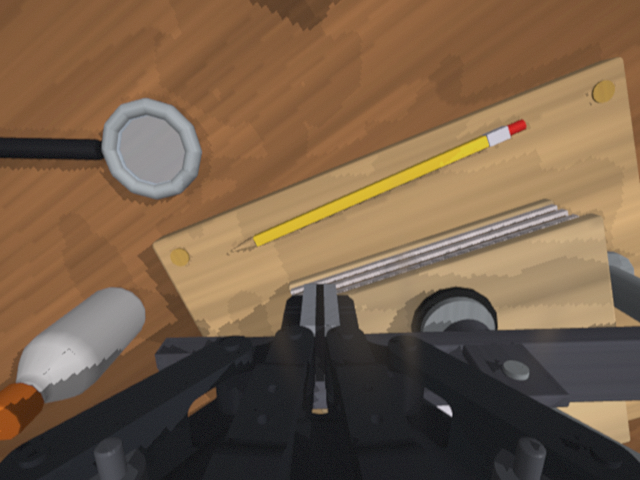

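Request:
step_arm(targets=[[0.3,-0.1,0.3,-0.2,0,0,1],[0.4,-0.2,0.9,-0.5,0,0,1],[0.4,-0.2,1.4,-0.8,0,0,1],[0.4,-0.25,2,-1.1,0,0,1],[0.4,-0.25,2.5,-1.4,0,0,1],[0.4,-0.25,3.1,-1.7,0,0,1],[0.4,-0.2,3.6,-2,0,0,1],[0.4,-0.2,4.2,-2.2,0,0,1],[0.4,-0.1,4.8,-2.5,0,0,1],[0.4,0,5.2,-2.8,0,0,1],[0.4,0,5.6,-3.1,0,0,1],[0.4,0.1,6,-3.3,0,0,1],[0.4,0.15,6.2,-3.4,0,0,1],[0.4,0.15,6.2,-3.4,0,0,1]])

```text
t: 6.35
tool_pos: [0.5893, -0.0683, 0.0907]
tool_rot: [0.035, 1.566, -0.211]
ft_force: [-0.8, 0.1, -0.3]
opening: -0.001
```

```bash
python3 snap.py a4
python3 - <<'E'
from h import *
T=[]
for q in np.arange(.04,-.08,-.02):
    b,c=bar(q);T.append(([*(P+.185*b-.026*c),.092],Rdown(-b)))
print(rows(T).round(2).tolist())
E
```

```text
{'t': 6.35, 'qpos': [-0.248, 0.28, 1.733, 0.0, 1.123, -1.574], 'tool_pos': [0.589, -0.068, 0.091], 'ft_force': [-0.75, 0.069, -0.324], 'opening': -0.001}
[[-0.14, -0.06, 0.05, 0.11, 0.04, -0.0], [-0.14, -0.12, 0.42, -0.08, 0.04, -0.0], [-0.14, -0.16, 0.79, -0.27, 0.04, -0.0], [-0.13, -0.2, 1.16, -0.46, 0.04, -0.0], [-0.13, -0.23, 1.53, -0.65, 0.04, -0.0], [-0.13, -0.25, 1.9, -0.84, 0.04, 0.0]]
```

View pics/a4.png

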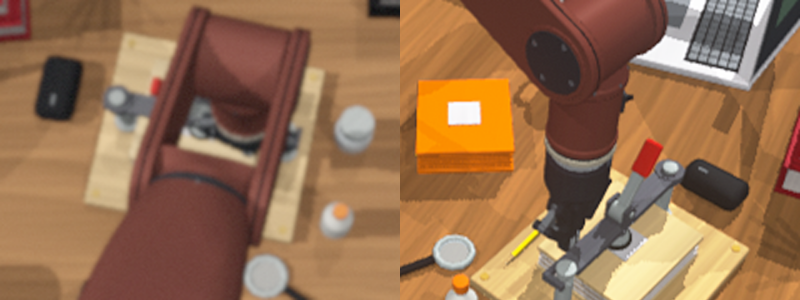

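View pics/a4_w.png

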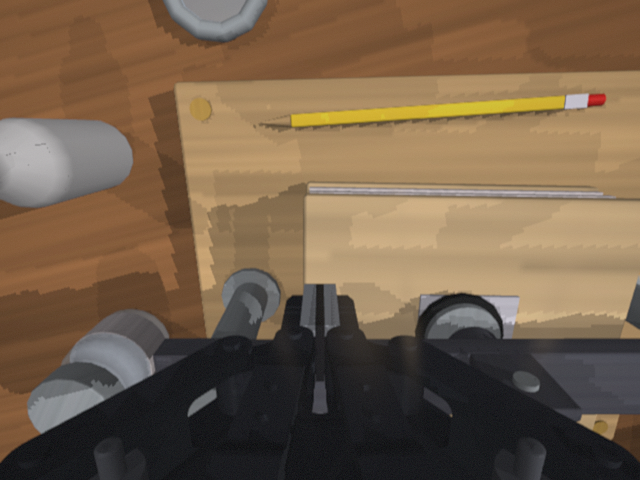

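Request:
step_arm(targets=[[0,0,0.2,0,0,0,1],[0,0,0.4,0,0,0,1],[0,0,0.6,0,0,0,1],[0,0,0.6,0,0,0,1]])

```text
t: 6.9
tool_pos: [0.5932, -0.0691, 0.0904]
tool_rot: [0.173, 1.571, -0.072]
ft_force: [-7.7, 0.4, 5.5]
opening: 0.001
```

Request:
step_arm(targets=[[0,0,0.3,0,0,0,1],[0,0,0.5,0,0,0,1],[0,0,0.5,0,0,0,1]])

```text
t: 7.2
tool_pos: [0.5932, -0.069, 0.09]
tool_rot: [-3.112, 1.559, 2.926]
ft_force: [-21.7, 5.0, 16.5]
opening: 0.001
```

```bash
python3 snap.py a5
```

```text
{'t': 7.2, 'qpos': [-0.248, 0.302, 1.707, -0.0, 1.144, -1.573], 'tool_pos': [0.593, -0.069, 0.09], 'ft_force': [-21.723, 5.011, 16.507], 'opening': 0.001}
```

View pics/a5.png

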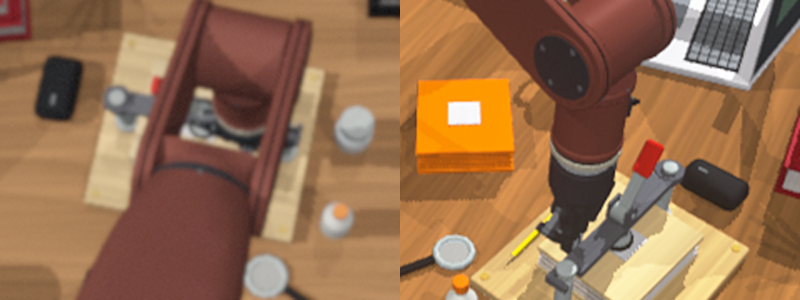

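View pics/a5_w.png

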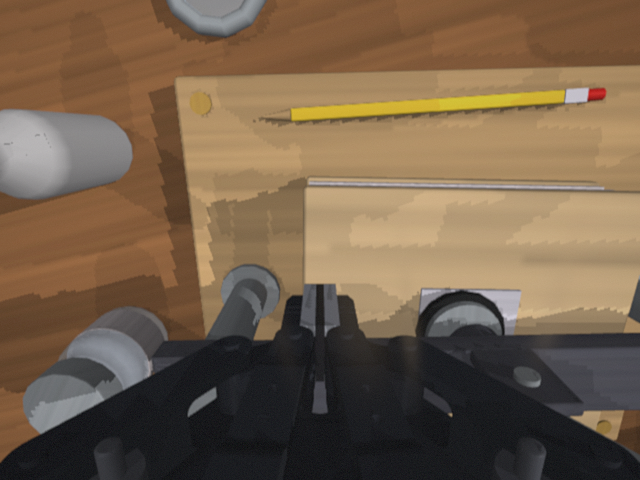

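Request:
step_arm(targets=[[0,0,-0.5,0,0,0,1],[0,0,-2,0,0,0,1],[-1,0,-4,0,0,0,1],[-4,0,-8,0,0,0,1],[-8,0,-12,0,0,0,1],[-12,0,-15,0,0,0,1],[-15,0,-15,0,0,0,1],[-15,0,-15,0,0,0,1]])

```text
t: 8.15
tool_pos: [0.4521, -0.0335, 0.2481]
tool_rot: [-0.716, 1.57, -0.96]
ft_force: [1.4, -0.6, 0.6]
opening: -0.001
```

```bash
python3 snap.py a6
```

```text
{'t': 8.15, 'qpos': [-0.248, -0.215, 1.931, -0.0, 1.425, -1.574], 'tool_pos': [0.452, -0.033, 0.248], 'ft_force': [1.418, -0.625, 0.595], 'opening': -0.001}
```

View pics/a6.png

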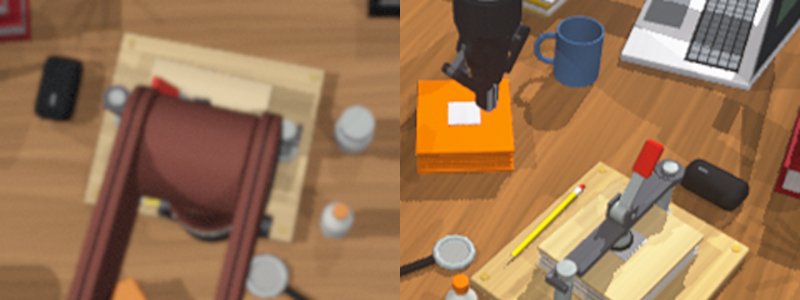

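View pics/a6_w.png

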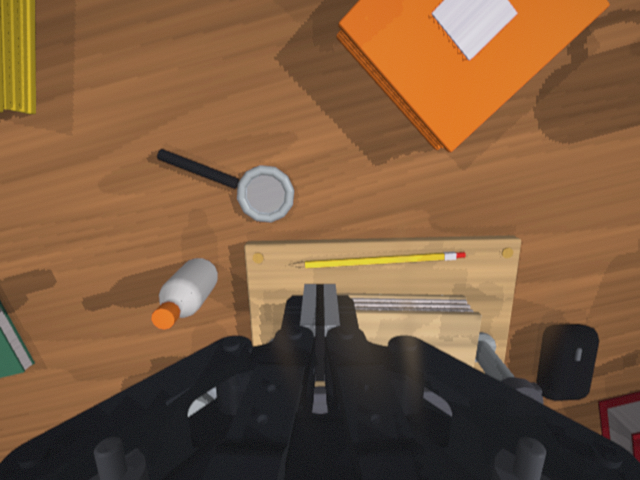

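Look at the hook end in the scene view, zoomed, with model points overlaid.

Run:
```python
from h import *
g=cams.grab_frame("scene");k=5;u0,v0=340,190
im=cv2.resize(cv2.cvtColor(g["pixels"],cv2.COLOR_RGB2BGR)[v0:v0+110,u0:u0+120],None,fx=k,fy=k,interpolation=cv2.INTER_CUBIC)
im2=im.copy()
def dot(p,col):
    u=(proj(g,p)-[u0,v0]+.5)*k;cv2.circle(im2,tuple(int(x) for x in u),3,col,-1)
for q,col in((0,(0,255,0)),(.05,(0,0,255))):
    b,c=bar(q)
    for r in(.05,.15,.2,.21):
        for s in(-.015,.015):dot([*(P+r*b+s*c),.112],col)
dot([*P,.12],(255,0,255));dot([*C,.122],(255,0,255))
cv2.imwrite("pics/z6.png",np.hstack([im[:,:],im2])[:, :][:, ::1] if 0 else im2);cv2.imwrite("pics/z6r.png",im)
```

```text
(no output)
```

View pics/z6.png

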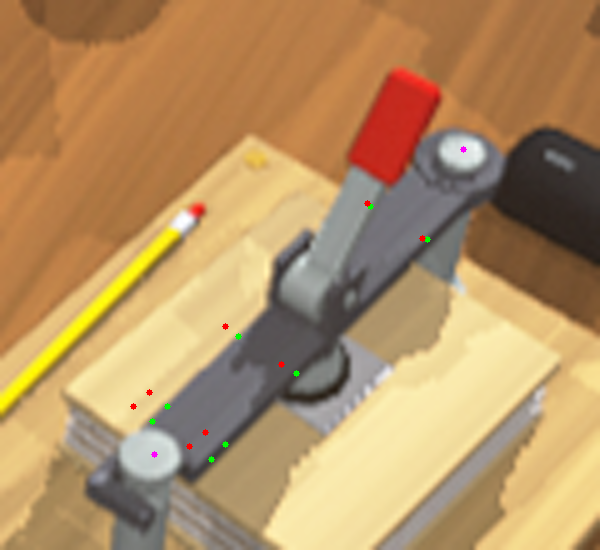

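View pics/z6r.png

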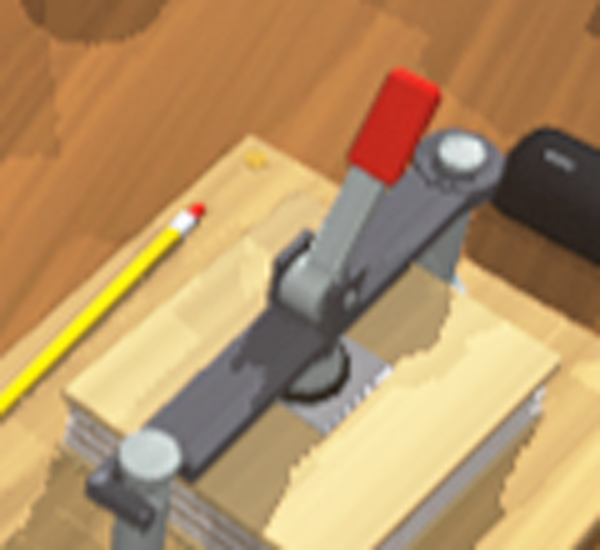

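Run:
```python
from h import *
K=P-.115*Y;print(K)
T=[([*(K-.012*Y),.248],Rdown(X)),([*(K-.012*Y),.248],Rdown(-X))]
print(rows(T).round(2).tolist())
```

```text
[ 0.63668571 -0.00879092]
[[-0.97, 5.7, 17.64, 14.74, -0.1, 0.1], [-0.97, 5.7, 17.64, -15.26, -0.1, -0.1]]
```

Request:
step_arm(targets=[[-1,0.5,2,1.3,0,0,1],[-1,1,4,2.6,0,0,1],[-1,1.5,6,3.9,0,0,1],[-1,2,7.5,5.2,0,0,1],[-1,2.5,9,6.5,0,0,1],[-1,3,10.5,7.8,0,0,1],[-1,3.5,12,9.1,0,0,1],[-1,4,13.5,10.4,0,0,1],[-1,4.5,15,11.7,0,0,1],[-1,5,16.5,13,0,0,1],[-1,5.5,17.3,14.2,0,0,1],[-1,5.7,17.6,14.7,0,0,1],[-1,5.7,17.6,14.7,0,0,1],[-1,5.7,17.6,14.7,0,0,1]])

```text
t: 9.75
tool_pos: [0.6332, -0.0203, 0.2463]
tool_rot: [-1.566, 1.554, 2.934]
ft_force: [0.7, -0.5, -0.3]
opening: 0.001
```

```bash
cat > lev.py <<'E'
from h import *
K=P-.115*Y
def pt(th,w=.011,r=.075,up=0.):
    return [*(K+(r*np.cos(th)-.006*np.sin(th)-w)*Y),.130+r*np.sin(th)+.006*np.cos(th)+up]
E
python3 snap.py a7
python3 - <<'E'
from lev import *
p0=pt(1.05)
T=[([*(K-.01*Y),.2],Rdown(X))]+[(pt(t),Rdown(X)) for t in np.arange(1.05,-.03,-.05)]
print(rows(T).round(2).tolist())
w=cams.grab_frame("wrist")
for v in (0,.2):
    th=1.05-v;p=[*(K+(.096*np.cos(th)-.006*np.sin(th))*Y),.13+.096*np.sin(th)+.006*np.cos(th)]
    print(v,proj(w,p),proj(cams.grab_frame("scene"),p))
print(proj(w,[*K,.13]))
E
```

```text
{'t': 9.75, 'qpos': [-0.157, 0.244, 1.471, 0.001, 1.443, 0.055], 'tool_pos': [0.633, -0.02, 0.246], 'ft_force': [0.733, -0.512, -0.348], 'opening': 0.001}
[[4.77, 0.14, -0.21, 0.04, 0.0, 0.14], [4.96, 0.16, -3.32, 0.04, 0.0, 0.14], [5.13, 0.16, -3.65, 0.04, 0.0, 0.14], [5.32, 0.16, -3.98, 0.04, 0.0, 0.14], [5.52, 0.17, -4.3, 0.04, 0.0, 0.14], [5.73, 0.17, -4.61, 0.04, 0.0, 0.14], [5.97, 0.18, -4.9, 0.04, 0.0, 0.14], [6.21, 0.18, -5.19, 0.04, 0.0, 0.14], [6.47, 0.19, -5.46, 0.04, 0.0, 0.14], [6.75, 0.19, -5.71, 0.04, 0.0, 0.14], [7.04, 0.2, -5.96, 0.04, 0.0, 0.14], [7.33, 0.2, -6.19, 0.04, 0.0, 0.14], [7.64, 0.21, -6.4, 0.04, 0.0, 0.14], [7.96, 0.21, -6.6, 0.04, 0.0, 0.14], [8.29, 0.22, -6.78, 0.04, 0.0, 0.14], [8.63, 0.22, -6.95, 0.04, 0.0, 0.14], [8.98, 0.23, -7.09, 0.04, 0.0, 0.14], [9.33, 0.24, -7.23, 0.04, 0.0, 0.14], [9.69, 0.24, -7.34, 0.04, 0.0, 0.14], [10.05, 0.25, -7.43, 0.04, 0.0, 0.14], [10.42, 0.25, -7.51, 0.04, 0.0, 0.14], [10.79, 0.26, -7.57, 0.04, 0.0, 0.14], [11.16, 0.26, -7.61, 0.04, 0.0, 0.14]]
0 [322.61398693 168.16356734] [421.13675625 205.71287174]
0.2 [322.9579136  132.29812377] [424.74081069 205.10173954]
[322.92871591 213.68876248]
```

View pics/a7.png

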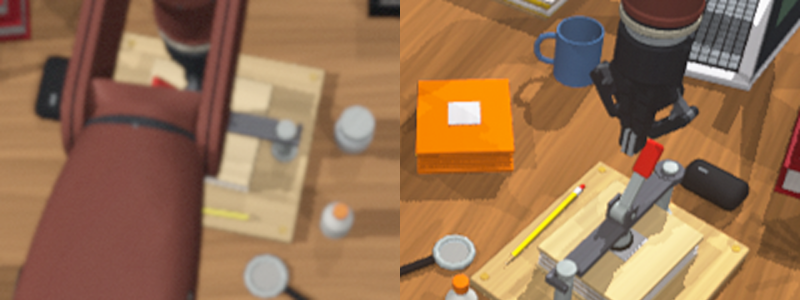

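View pics/a7_w.png

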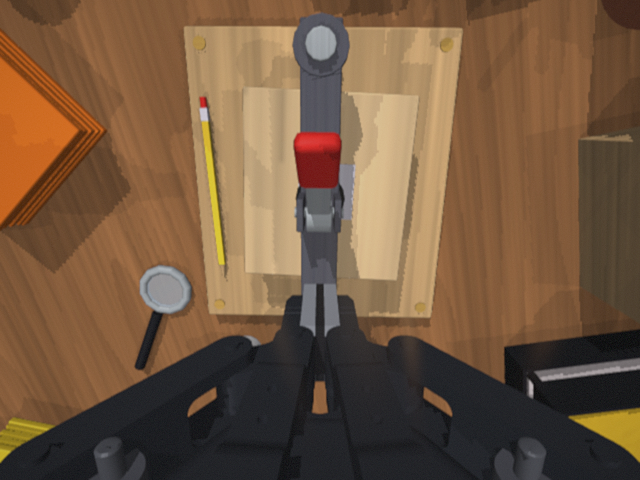

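Request:
step_arm(targets=[[1.5,0.2,0,0,0,0,1],[3,0.2,0,0,0,0,1],[4.5,0.2,-0.2,0,0,0,1],[4.8,0.2,-1,0,0,0,1],[4.9,0.2,-2.2,0,0,0,1],[4.9,0.2,-2.8,0,0,0,1],[5,0.2,-3.3,0,0,0,1],[5.1,0.2,-3.7,0,0,0,1],[5.3,0.2,-4,0,0,0,1],[5.5,0.2,-4.3,0,0,0,1],[5.7,0.2,-4.6,0,0,0,1],[6,0.2,-4.9,0,0,0,1]])

```text
t: 11.25
tool_pos: [0.6457, 0.027, 0.1892]
tool_rot: [-1.576, 1.559, 2.923]
ft_force: [-0.0, -1.6, 4.5]
opening: 0.005
```

```bash
python3 snap.py a8
python3 - <<'E'
from lev import *
T=[(pt(t),Rdown(X)) for t in np.arange(.8,-.03,-.05)]
print(rows(T).round(2).tolist())
E
```

```text
{'t': 11.25, 'qpos': [-0.081, 0.309, 1.499, 0.002, 1.344, 0.132], 'tool_pos': [0.646, 0.027, 0.189], 'ft_force': [-0.029, -1.566, 4.482], 'opening': 0.005}
[[0.03, -0.06, 0.02, 0.04, -0.0, 0.12], [0.27, -0.06, -0.27, 0.04, -0.0, 0.12], [0.53, -0.06, -0.54, 0.04, -0.0, 0.12], [0.81, -0.05, -0.79, 0.04, -0.0, 0.12], [1.09, -0.05, -1.04, 0.04, -0.0, 0.12], [1.39, -0.04, -1.27, 0.04, -0.0, 0.12], [1.7, -0.04, -1.48, 0.04, -0.0, 0.12], [2.02, -0.03, -1.68, 0.04, -0.0, 0.12], [2.35, -0.03, -1.86, 0.04, -0.0, 0.12], [2.69, -0.02, -2.03, 0.04, -0.0, 0.12], [3.03, -0.02, -2.17, 0.04, -0.0, 0.12], [3.39, -0.01, -2.31, 0.04, -0.0, 0.12], [3.75, -0.01, -2.42, 0.04, -0.0, 0.12], [4.11, -0.0, -2.51, 0.04, -0.0, 0.12], [4.48, 0.0, -2.59, 0.04, -0.0, 0.12], [4.85, 0.01, -2.65, 0.04, -0.0, 0.12], [5.22, 0.01, -2.69, 0.04, -0.0, 0.12]]
```

View pics/a8.png

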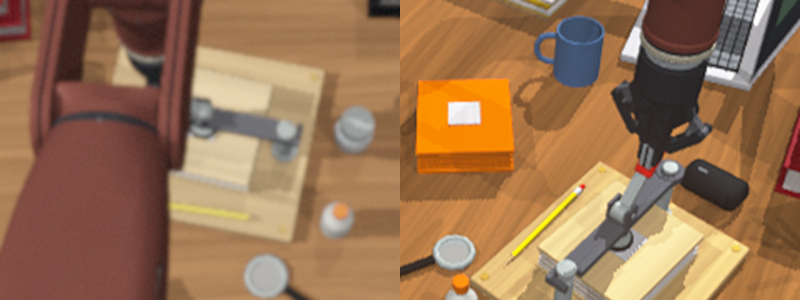

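View pics/a8_w.png

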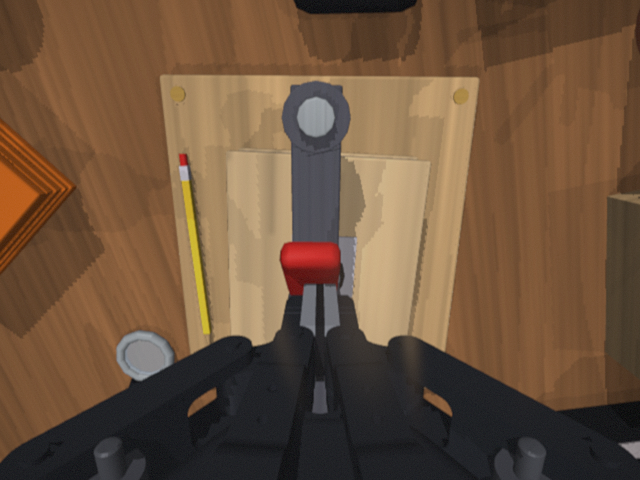

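Request:
step_arm(targets=[[0.2,-0.1,-0.2,0,0,0,1],[0.5,-0.1,-0.5,0,0,0,1],[0.8,-0.1,-0.8,0,0,0,1],[1.1,-0.1,-1,0,0,0,1],[1.4,-0.1,-1.3,0,0,0,1],[1.7,-0.1,-1.5,0,0,0,1],[2,-0.1,-1.7,0,0,0,1],[2.4,-0.1,-1.9,0,0,0,1],[2.7,-0.1,-2,0,0,0,1],[3,-0.1,-2.2,0,0,0,1],[3.4,-0.1,-2.3,0,0,0,1],[3.7,-0.1,-2.4,0,0,0,1],[4.1,-0.1,-2.5,0,0,0,1],[4.5,-0.1,-2.6,0,0,0,1]])

```text
t: 12.8
tool_pos: [0.6496, 0.0534, 0.1433]
tool_rot: [-1.644, 1.559, 2.855]
ft_force: [3.1, 0.6, 4.9]
opening: 0.002
```

```bash
python3 snap.py a9
python3 - <<'E'
from lev import *
T=[(pt(t),Rdown(X)) for t in np.arange(.2,-.03,-.05)]
print(rows(T).round(2).tolist())
E
```

```text
{'t': 12.8, 'qpos': [-0.04, 0.363, 1.522, 0.003, 1.269, 0.172], 'tool_pos': [0.65, 0.053, 0.143], 'ft_force': [3.112, 0.635, 4.902], 'opening': 0.002}
[[-0.83, 0.16, 0.19, 0.04, 0.0, 0.14], [-0.47, 0.16, 0.09, 0.04, 0.0, 0.14], [-0.1, 0.17, 0.01, 0.04, 0.0, 0.14], [0.27, 0.17, -0.04, 0.04, 0.0, 0.14], [0.64, 0.18, -0.08, 0.04, 0.0, 0.14]]
```

View pics/a9.png

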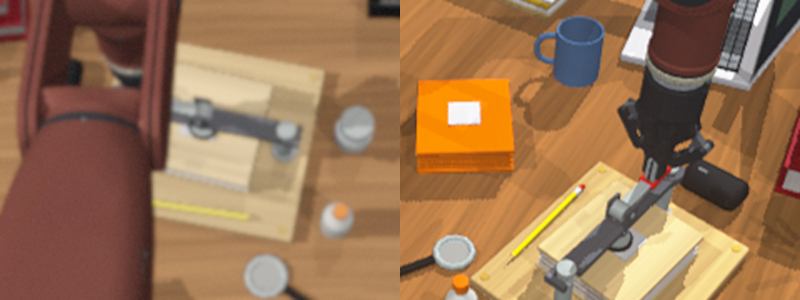

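View pics/a9_w.png

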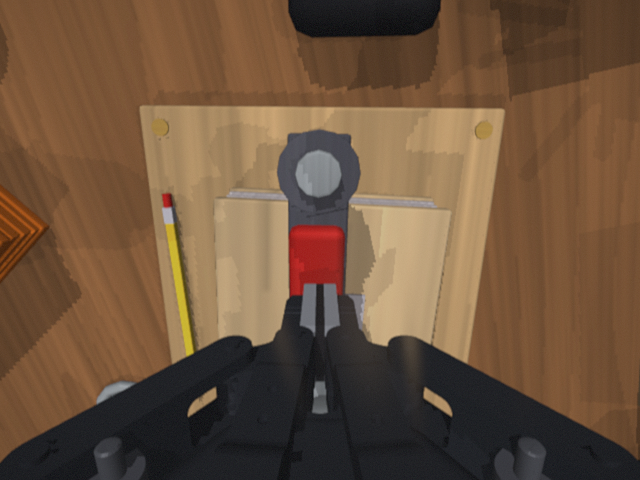

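Request:
step_arm(targets=[[0.3,0,0,0,0,0,1],[0.6,0,0,0,0,0,1],[0.8,0,0,0,0,0,1],[0.9,0,0,0,0,0,1]])

```text
t: 13.35
tool_pos: [0.6491, 0.054, 0.1358]
tool_rot: [-1.676, 1.558, 2.824]
ft_force: [-3.6, 2.6, 18.9]
opening: -0.003
```

Request:
step_arm(targets=[[0.2,0,0,0,0,0,1],[0.3,0,0,0,0,0,1],[0.3,0,0,0,0,0,1],[0.3,0,0,0,0,0,1]])

```text
t: 13.75
tool_pos: [0.6492, 0.0541, 0.1358]
tool_rot: [-1.68, 1.558, 2.82]
ft_force: [-5.7, 0.7, 18.5]
opening: 0.002
```

Request:
step_arm(targets=[[-1,0,0,0,0,0,1],[-4,0,0,0,0,0,1],[-8,0,0,0,0,0,1],[-12,0,0,0,0,0,1],[-12,-5,0,0,0,0,1],[-12,-10,0,0,0,0,1],[-12,-15,-4,0,0,0,1],[-12,-20,-8,0,0,0,1],[-12,-22,-13,0,0,0,1],[-12,-22,-18,0,0,0,1],[-12,-22,-18,0,0,0,1],[-12,-22,-18,0,0,0,1]])

```text
t: 14.95
tool_pos: [0.472, 0.2786, 0.2578]
tool_rot: [-1.615, 1.556, 2.889]
ft_force: [0.6, -0.5, -0.1]
opening: 0.001
```

```bash
python3 snap.py b1
python3 - <<'E'
from h import *
g=cams.grab_frame("scene");k=5;u0,v0=340,190
im=cv2.resize(cv2.cvtColor(g["pixels"],cv2.COLOR_RGB2BGR)[v0:v0+110,u0:u0+120],None,fx=k,fy=k,interpolation=cv2.INTER_CUBIC)
cv2.imwrite("pics/zb.png",im)
E
```

```text
{'t': 14.95, 'qpos': [0.384, 0.028, 1.688, 0.009, 1.438, 0.591], 'tool_pos': [0.472, 0.279, 0.258], 'ft_force': [0.603, -0.491, -0.103], 'opening': 0.001}
```

View pics/b1.png

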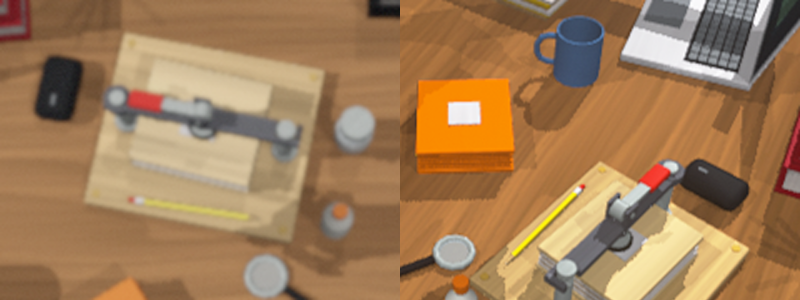

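View pics/zb.png

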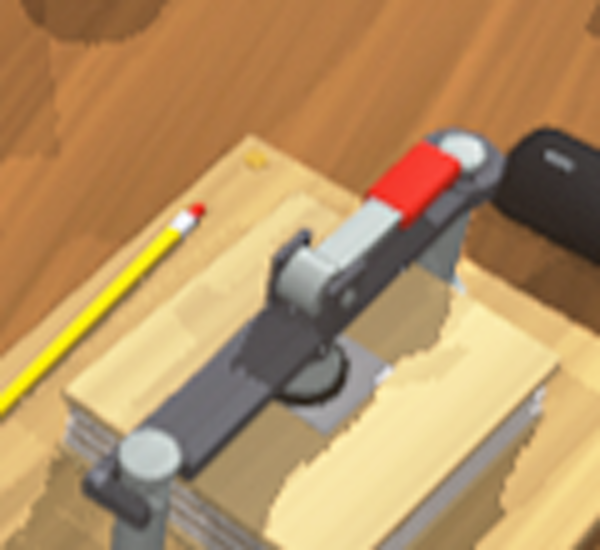

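Run:
```python
from lev import *
g=cams.grab_frame("scene")
for v in(.9,1.05):
    th=1.05-v
    for s in(-.012,.012):
        for r in(.05,.096):
            p=[*(K+(r*np.cos(th)-.006*np.sin(th))*Y+s*X),.13+r*np.sin(th)+.006*np.cos(th)]
            print(v,s,r,((proj(g,p)-[340,190]+.5)*5).round())
```

```text
0.9 -0.012 0.05 [366. 182.]
0.9 -0.012 0.096 [426. 115.]
0.9 0.012 0.05 [413. 209.]
0.9 0.012 0.096 [473. 140.]
1.05 -0.012 0.05 [365. 192.]
1.05 -0.012 0.096 [423. 135.]
1.05 0.012 0.05 [412. 219.]
1.05 0.012 0.096 [470. 161.]
```

```bash
python3 -c "
from station import job
print(job.hand_in())"
```

```text
the job is handed in; nothing more can be done
None
```

I closed the clamp and handed the job in at about 15 s of the 48 s allowed; `hand_in` reported no verdict.

- **Clamp bar:** I pushed it from about 0.92 rad round to its dead stop. The fingers stayed at the same spot while the force rose to about 22 N. With the hand backed off and the lever still up, the overlay in the scene picture matched an angle of 0.
- **Cam lever:** I then pushed it down to its stop. The fingertips stopped at z = 0.1358 m with about 19 N; the lever's upper face should be at 0.136 m when level. After the hand withdrew, the grip's corners matched the fully-down position (1.05 rad) to within about 2 mm. At 0.9 rad they would have shown clearly higher.
- **Rest of the scene:** The last pictures show the foot on the aluminium plate and the bar home. The pack, pencil, magnifier, bottle, jar, mug and mouse look unmoved, and the arm is clear with about 0 N on the wrist.
- **Not checked:** I could not measure the foot's force on the pack directly. I judged any shift of the pack or the other things by eye only. I did not look at the field book again at the end.
- **Unexplained reading:** While the fingers pressed the bar against its stop, the wrist also showed about 16 N upward. I did not find the cause.

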